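# Index the rotary fixture to green and drop its keeper

## Robot

A 6-joint arm with a two-finger parallel gripper is mounted at the origin on a cart in front of the work surface, level with it; the furniture and walls round the work are solid. World frame = base frame: x ahead of the robot, y to its left, z up, the work surface at z = 0. Lengths are in mm, angles in degrees, forces in N, time in s.
With the tool pointing down it reaches from about 350 to 850 mm from the base axis. Payload 8.1 kg.
Tool frame: the origin (TCP) lies on the centre line of the jaws, within the pads' length; the fingertips stand 19 mm ahead of it and the grasp point (between the pads) is the TCP; z points along the fingers, y is the direction in which the jaws open and shut (so a half turn about z gives the same grasp; the last joint's range is limited). The gripper opens to 85 mm and grips with 20 to 120 N. Pads are 22 mm wide; open, the fingers measure 114 mm over their backs; the gripper's body (76 mm by 85 mm) begins 54 mm behind the grasp point. The pads swing forward as they close: fully open they stand 13 mm farther back than shut.
Start: joints at [-79.664, 7.471, 85.268, -0, 87.261, -4.893], TCP at [157.629, -578.929, 250.292] pointing down, gripper open.
Joint ranges: [-169.43, 169.43], [-51.17, 129.36], [1.28, 143.12], [-76.62, 256.62], [0, 156.53], [-152.29, 152.29]. Speed limits (degrees/s): [136.94, 136.94, 159.86, 180, 180, 180].

## Interface

Orientations are given as [roll, pitch, yaw] about the fixed x, y, z axes, in that order (R = Rz(yaw) Ry(pitch) Rx(roll)).
In Python, from bench import r, viewer gives the robot as it stands.
- The arm moves only by the tool carry_out, never from a script. Its argument "commands" is a list that holds one entry, the list of rows, each a list of 7 numbers: the finger opening in mm, from 0 to 85.4, then the shift along the tool's x, y, z in mm, then the turn, a rotation vector about the tool's x, y, z in degrees. A call has 1 to 5 rows; each row is the pose to reach, as a shift and turn from the pose commanded when the call began, along the tool's axes at that moment; what a row does not reach only later rows make up. A row lasts 1/8 s, in which the tool goes at most 62.5 mm and 10.7 degrees, less where a joint would pass 70% of its speed; a pose out of reach is approached as far as the arm can. A call with a gripper value outside its range is refused whole. The fingers move at their own pace and stop on an object; "grip_force" is the grip in N (left out, the last holds). Time passes only in rows, so rows that repeat a pose let the fingers close. It gives the time, the measured TCP pose, the force and the opening at its end, in the units of the state.
- r.sense(): the state, without advancing time (a new reading comes with each control period).
- viewer.snapshot(name): name is "scene" or "top"; returns the picture (400x640x3 uint8, red, green, blue); there is no depth.
- viewer.calibration(name): a dict with "camera_matrix" (3x3 intrinsics, pixels), "k1" (the pictures are not rectified: a ray, as slopes to the right and down, at radius r is drawn at 1 + k1 r^2 times it, then the intrinsics apply), "rvec" (rotation vector, rad) and "tvec" (3), from world to camera coordinates, as OpenCV has them. Camera axes: x right, y down, z forward; pixel columns grow to the right and rows downward; lengths in mm; the calibration is good to about 2 mm. A picture is of the moment at which its call begins. calibration takes no time and is no camera call.
- r.hand_in(): hands the job in, once; it reports no verdict.
The state is a dict: "time": time; "joint_pos": joint angles; "qd": joint speeds; "joint_efforts": joint torques, N m; "tool_pos": TCP position; "tcp_rot": TCP orientation; "ft_force": force on the tool from outside, world axes, zero at the start; "wrist_torque": the same for the moment, N m; "finger_gap": finger opening in mm.
Only numpy, scipy, OpenCV 4.12 (cv2) and the standard library are available. Lean on these libraries where they do the work, as an engineer would, in place of code of your own. Each camera call takes 0.05 s, during which the arm holds its last target. There are 200 camera calls.

## Task

Index the rotary fixture to green: push its wheel round by the finger posts until the green sector fills the window and the wheel has clicked home and come to rest by itself. Then push the standing keeper block near its top so that it topples towards the wheel and lies flat in its channel with the brass end over the rim between two posts, which locks the wheel; do not pick the keeper up. Leave the other things on the bench where they are.

Things in the scene. Friction and masses are not known exactly. Their poses are not given: they have to be found in the camera images.
- fixture: grey indexing fixture fixed to the bench: round base 224 mm across with the horizontal wheel on top, and a keeper channel running out in its -y direction. Origin on the wheel's axis at bench height, z up. A fixed black mask disc on the axis (radius 60 mm, top 55 mm above the bench, hub nut to 64 mm) hides the wheel's coloured middle except in the window
- wheel (a joint): angle (rad) of the wheel: 0 when green is centred in the window, growing anticlockwise seen from above, no stops (whole turns do not matter). Clicks home (within about 4 degrees) at every multiple of 60 degrees: pushing a post, resistance grows to about 6 N shortly before half way (30 degrees), then the wheel snaps on ahead to the next home; released earlier it springs back. Starts near any home but green
- green_mark (a point): middle of the green sector, turning with the wheel (radius 42 mm, 46 mm above the bench). The wheel has six 60-degree sectors under the mask; anticlockwise from above: green, white, yellow, blue, red, black
- green_post (a point): top of the finger post that lies straight outward of the green sector, 85 mm above the bench. The aluminium wheel has radius 100 mm, top 45 mm above the bench; six such dark steel posts, all alike, 16 mm diameter and 40 mm tall, stand on it at radius 85 mm, one every 60 degrees, so at joint value q they stand at q + k*60 degrees about the fixture's z axis, from its +x axis
- window (a point): centre of the framed window in the mask disc, on the fixture's +x side at radius 42 mm, 46 mm above the bench; it spans 48 degrees and radius 26 to 53 mm, and is glazed (solid to touch)
- keeper: loose wooden block with a brass upper end: 50 mm wide (x, across the channel), 40 mm deep (y), 120 mm tall (z), about 0.22 kg. Stands upright in the channel, foot about 208 mm from the wheel axis, +y face towards the wheel. Origin: centre of its foot. Pushed near the top it tips, pushed low it slides. Toppled towards the wheel it fits between two posts (69 mm clear) if the wheel is home
- keeper_nose (a point): centre of the keeper's brass end face, 120 mm above its foot
- keeper_seat (a point): where the centre of the brass end face comes to lie: 68 mm from the axis in the fixture's -y direction, 68 mm above the bench. The channel's floor is 48 mm above the bench, 104 to 252 mm from the axis, between side rails 10 mm high and 54 mm apart; the floor is 3 mm higher than the wheel
- tape_measure: pocket tape measure lying flat, 62 x 81 x 33 mm, origin under its centre; bystander
- sanding_block: cork sanding block, 66 x 110 x 29 mm, origin under its centre; bystander
- chisel: wood chisel with amber handle, 29 x 215 x 29 mm, long along its y; bystander
- screwdriver: flat screwdriver with a black handle, 27 x 210 x 25 mm, long along its y; bystander
- jam_jar: glass jar with a pale lid, 64 mm diameter, 97 mm tall; bystander
- split_log: piece of split branch with bark, 43 x 122 x 30 mm, flat side down; bystander
Mind the look-alikes: they are no part of the job. What is shaped like the keeper but orange is not meant.

How it is judged (in metres and radians):
On the way, in this order (a step that is already met when the one before it is completed fails the run):
1. the green sector fills the window with the wheel at rest, while the keeper still stands (horizontal distance between green_mark and window below 0.0058 m and velocity of joint wheel between -0.08 and 0.08 rad/s and angle between keeper's own z axis and vertical below 0.15 rad), for 0.3 s.
2. the keeper lies in its channel with the brass end over the rim between two posts (angle between the z axis of keeper and the y axis of fixture, either way round below 0.08 rad and angle between keeper's own z axis and vertical between 1.49 and 1.65 rad and distance between keeper_nose and keeper_seat below 0.016 m), for 0.2 s.
At the end, for the whole second after the job is handed in: The green mark is within 5.8 mm of the window's centre seen from above (8 degrees) and the wheel is at rest; the keeper lies flat along the channel (within 0.08 rad), its brass end face within 16 mm of its seat, and is at rest (all of step 2 and horizontal distance between green_mark and window below 0.0058 m and velocity of joint wheel between -0.08 and 0.08 rad/s and linear speed of keeper below 0.02 m/s); the robot touches nothing.
It fails at once if the keeper is picked up (its foot's centre more than 40 mm above the channel floor) (height (world z) of keeper above 0.088 m).
It fails at once if a bystander is moved by more than 30 mm (distance of any of tape_measure, sanding_block, chisel, screwdriver, jam_jar, split_log from where it was at the start of the episode above 0.03 m).
It also fails if it takes over 64 s, if anything falls off the work surface, if the arm or the gripper's body presses on something with over 40 N, if the wrist force passes 120 N, or if a joint passes its speed limit or range.

## Working session

There is one attempt and no reset: what is moved stays moved. The work goes in short steps, Python scripts to look and compute and a tool call to move; the robot and the scene stay as the last step left them, time stands still between calls to the robot, and variables do not carry over. Pictures are saved under pics/ and viewed, about 8 in all and at most 12, crops included, and the job is handed in when it is done.

Besides the shell and the picture viewer there is one more tool, called after "Call:" as name(argument=value, ...), one argument or row to a line, values as JSON. carry_out: Moves the arm, as the interface text tells. Its arguments: {"type":"object","properties":{"commands":{"type":"array","items":{"type":"array","items":{"type":"array","items":{"type":"number"}}}},"grip_force":{"type":"number"}},"required":["commands"]}

```bash
mkdir -p pics
cat > h.py <<'E'
import numpy as np, cv2
from bench import r, viewer
def snap(n,f):
    im=viewer.snapshot(n); cv2.imwrite('pics/'+f,im[:,:,::-1]); return im
def cal(n):
    c=viewer.calibration(n); return np.array(c['camera_matrix'],float),c['k1'],cv2.Rodrigues(np.array(c['rvec'],float))[0],np.array(c['tvec'],float).ravel()
def proj(n,P):
    K,k,R,t=cal(n); p=np.atleast_2d(P)@R.T+t; s=p[:,:2]/p[:,2:]; s=s*(1+k*(s**2).sum(1,keepdims=True)); return s@K[:2,:2].T+K[:2,2]
def unproj(n,uv,z):
    K,k,R,t=cal(n); out=[]
    for q in np.atleast_2d(uv):
        u=cv2.undistortPoints(np.array([[q]],float),K,np.array([k,0,0,0],float))[0,0]
        d=R.T@np.array([u[0],u[1],1]); c=-R.T@t; out.append(c+d*(z-c[2])/d[2])
    return np.array(out)
E
python3 - <<'E'
from h import *
a=snap('scene','s0.png');b=snap('top','t0.png')
print(r.sense()); print(cal('top'),cal('scene'))
E
```

```text
{'time': 0.1, 'joint_pos': array([-7.96649611e+01,  7.51298066e+00,  8.53239914e+01, -1.65955659e-03,
        8.72625216e+01, -4.89377193e+00]), 'qd': array([-0.0307014 , -0.17514539,  0.02169086, -0.0130193 ,  0.0119296 ,
        0.01834961]), 'joint_efforts': array([ 1.16175470e-03, -5.70949566e+01, -5.01942337e+01, -2.00846266e-04,
        8.08463461e-03, -1.90648393e-05]), 'tool_pos': array([ 157.52323608, -578.45745355,  249.31726157]), 'tcp_rot': array([-1.79900728e+02, -6.83618136e-03,  1.52288856e+01]), 'ft_force': array([-0.06693999, -0.51764156,  0.243251  ]), 'wrist_torque': array([-0.04446445,  0.00698034,  0.01818336]), 'finger_gap': 85.27163009354209}
(array([[452.1832706 ,   0.        , 323.33118254],
       [  0.        , 452.1832706 , 196.9229963 ],
       [  0.        ,   0.        ,   1.        ]]), -0.06069006527362934, array([[-0.3520805 , -0.93591701, -0.00993291],
       [-0.8307918 ,  0.31738619, -0.45722094],
       [ 0.43107343, -0.1527264 , -0.88929767]]), array([  14.88794476,  558.13249114, 1433.69250641])) (array([[456.71093678,   0.        , 325.02785903],
       [  0.        , 456.71093678, 205.14182602],
       [  0.        ,   0.        ,   1.        ]]), -0.06823189275409675, array([[ 0.5091028 , -0.86055018,  0.01636254],
       [-0.38908093, -0.24705501, -0.88745696],
       [ 0.76774369,  0.44544047, -0.46060006]]), array([-418.12055232,  271.56111476, 1434.79128561]))
```

View pics/t0.png

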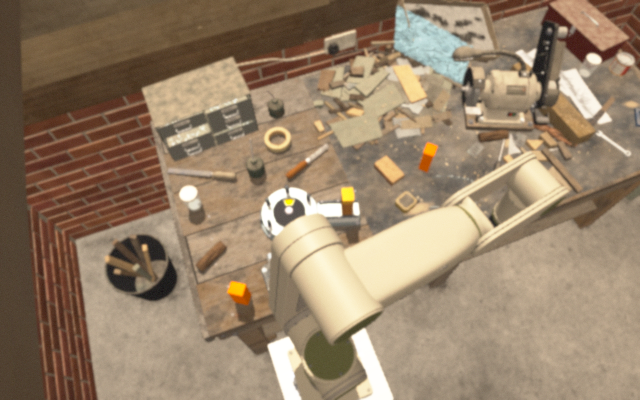

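View pics/s0.png

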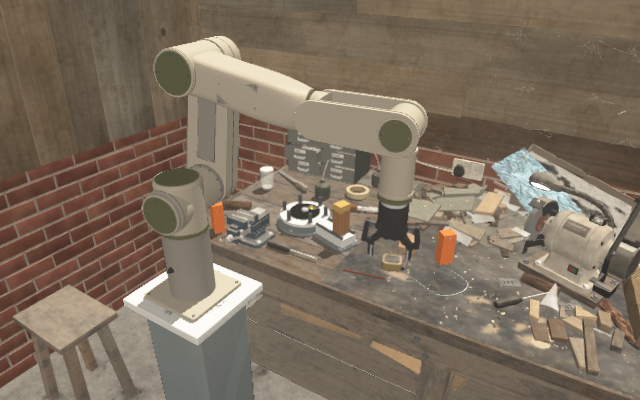

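The top view shows the fixture's mask at about (290,212), with yellow in the window at about (289,202). The keeper's brass top is at about (348,198), in the channel to the right. In the scene view the fixture is at (305,215) and the keeper at (342,215).

Candidates for the keeper:
- the wood and brass block at top (348,200)
- the orange block at top (428,155), scene (445,247)
- the orange block at top (238,292), scene (217,218)

I choose the one in the channel and check it in one close crop.

Run:
```python
from h import *
a=cv2.imread('pics/s0.png');b=cv2.imread('pics/t0.png')
A=cv2.resize(a[170:270,200:360],None,fx=5,fy=5,interpolation=cv2.INTER_CUBIC)[:,:800]
B=cv2.resize(b[170:250,240:380],None,fx=5.7,fy=5.7,interpolation=cv2.INTER_CUBIC)
cv2.imwrite('pics/cs.png',A); cv2.imwrite('pics/ct.png',B)
```

```text
(no output)
```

View pics/cs.png

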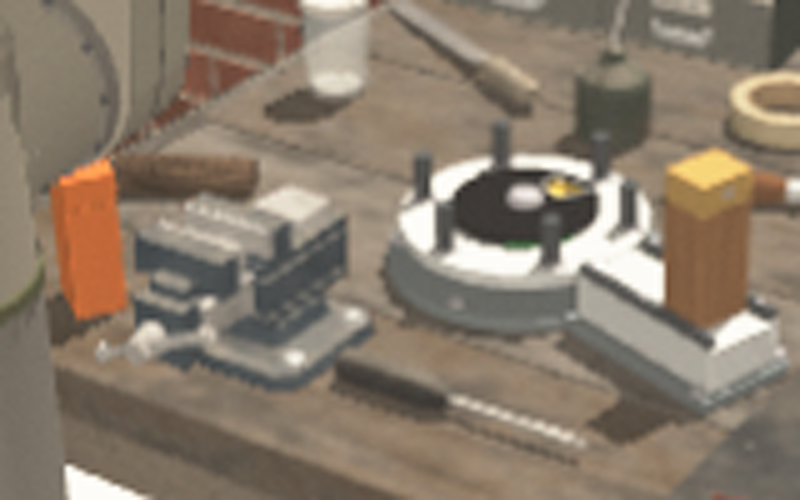

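View pics/ct.png

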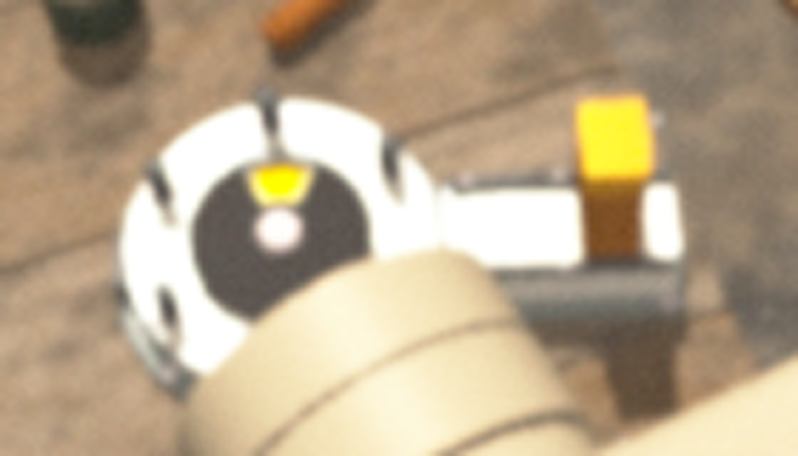

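The crops confirm the choice: the wood and brass block stands in the channel, with its top centred at crop (705,175) in the scene and (615,140) in the top view. Yellow is in the window, at top crop (280,184). So q ≈ -120°, and the wheel needs +120° (anticlockwise, two clicks). Next I fit the fixture pose.

```bash
cat > fit.py <<'E'
from h import *
from scipy.optimize import least_squares
S=lambda p:np.array(p)/5+[200,170]
T=lambda p:np.array(p)/5.7+[240,170]
sp=S([(421,157),(499,127),(600,135),(627,182),(551,217),(443,206)]); sh=S([(525,190)]); sw=S([(566,187)])
sk=S([(666,180),(720,150),(752,168),(705,190)])
th=T([(278,228)]); tw=T([(280,184)]); tk=T([(578,98),(645,96),(655,180),(582,182)])
def W(v,L):
    c,s=np.cos(v[2]),np.sin(v[2]); L=np.array(L,float); return np.c_[v[0]+c*L[:,0]-s*L[:,1], v[1]+s*L[:,0]+c*L[:,1], L[:,2]]
posts=[(85*np.cos(a),85*np.sin(a),85) for a in np.arange(6)*np.pi/3]
def kc(d): return [(x,-d+y,168) for x in(-25,25) for y in(-20,20)]
def match(a,b):
    D=np.linalg.norm(a[:,None]-b[None],axis=2)
    from scipy.optimize import linear_sum_assignment as l
    i,j=l(D); return (a[i]-b[j]).ravel()
def res(v):
    o=[match(proj('scene',W(v,posts)),sp)]
    for n,h,w,k in(('scene',sh,sw,sk),('top',th,tw,tk)):
        o+=[(proj(n,W(v,[(0,0,64)]))-h).ravel(),(proj(n,W(v,[(42,0,47)]))-w).ravel(),match(proj(n,W(v,kc(v[3]))),k)]
    return np.concatenate(o)
if __name__=='__main__':
    c=unproj('top',th,64)[0]; kk=unproj('top',tk.mean(0),168)[0]; print(c,kk)
    d=kk-c; yaw=np.arctan2(d[1],d[0])+np.pi/2
    f=least_squares(res,[c[0],c[1],yaw,208],loss='soft_l1',x_scale=[1,1,.01,1])
    v=f.x; print(v,np.degrees(v[2]),f.cost); print(res(v).round(1))
    print('posts',W(v,posts).round(), 'keeper',W(v,[(0,-v[3],48)]))
E
python3 fit.py
```

```text
[556.5427313  -61.29836245  64.        ] [ 490.56440876 -259.55320488  168.        ]
[ 5.55334550e+02 -6.19863579e+01 -3.02960623e-01  2.08659688e+02] -17.358365064173093 9.820423082443922
[ 0.7  0.7  1.2 -0.8  0.3 -0.8 -1.2 -0.6 -1.9  0.7 -0.3  1.  -0.5  0.7
 -0.6  1.9 -0.1 -0.1 -0.1 -2.1  0.6  0.1 -0.8 -0.2  0.3  0.2  0.  -0.4
 -0.3 -1.7  0.6 -1.4  0.1  0.   0.2  0.3]
posts [[ 636.  -87.   85.]
 [ 618.   -4.   85.]
 [ 537.   21.   85.]
 [ 474.  -37.   85.]
 [ 493. -120.   85.]
 [ 574. -145.   85.]] keeper [[ 493.08149554 -261.14313687   48.        ]]
```

Run:
```python
from h import *
v=np.array([555.3,-62.0,np.radians(-17.4)]);c,s=np.cos(v[2]),np.sin(v[2])
F=lambda x,y:np.array([v[0]+c*x-s*y,v[1]+s*x+c*y])
p=F(85*np.cos(np.pi/6),85*np.sin(np.pi/6)); print(p)
a=np.radians(15.2289); d=p-[157.629,-578.929]; d=[d@[np.cos(a),np.sin(a)], d@[np.sin(a),-np.cos(a)]]; print(d,np.hypot(*d))
for t in range(30,150,6):
    print(t,np.round([85*np.cos(np.radians(t))-73.6, -(85*np.sin(np.radians(t))-42.5)],1))
```

```text
[638.25292476 -43.45782448]
[np.float64(604.4017671706187), np.float64(-390.4193139545381)] 719.5336940461502
30 [0. 0.]
36 [-4.8 -7.5]
42 [-10.4 -14.4]
48 [-16.7 -20.7]
54 [-23.6 -26.3]
60 [-31.1 -31.1]
66 [-39.  -35.2]
72 [-47.3 -38.3]
78 [-55.9 -40.6]
84 [-64.7 -42. ]
90 [-73.6 -42.5]
96 [-82.5 -42. ]
102 [-91.3 -40.6]
108 [-99.9 -38.3]
114 [-108.2  -35.2]
120 [-116.1  -31.1]
126 [-123.6  -26.3]
132 [-130.5  -20.7]
138 [-136.8  -14.4]
144 [-142.4   -7.5]
```

Call:
carry_out(
  commands=[
    [[0,50,-32,0,0,0,0],[0,100,-64,0,0,0,0],[0,150,-97,0,0,0,0],[0,200,-129,0,0,0,0],[0,250,-161,0,0,0,0]],
  ],
)

```text
time: 0.72
tool_pos: [357.4, -356.2, 250.0]
tcp_rot: [-180.0, 0.0, 15.2]
ft_force: [0.4, -0.7, -1.0]
finger_gap: 0.2
```

Call:
carry_out(
  commands=[
    [[0,50,-32,0,0,0,0],[0,100,-64,0,0,0,0],[0,150,-97,0,0,0,0],[0,200,-129,0,0,0,0],[0,250,-161,0,0,0,0]],
  ],
)

```text
time: 1.35
tool_pos: [556.4, -135.1, 249.9]
tcp_rot: [-180.0, 0.0, 15.2]
ft_force: [-0.3, -1.0, 0.6]
finger_gap: -0.1
```

Call:
carry_out(
  commands=[
    [[0,30,-20,0,0,0,8],[0,60,-40,0,0,0,16],[0,90,-60,0,0,0,24],[0,104.4,-68.4,0,0,0,32.6],[0,104.4,-68.4,0,0,0,32.6]],
  ],
)

```text
time: 1.98
tool_pos: [638.3, -42.5, 249.3]
tcp_rot: [180.0, 0.1, -17.2]
ft_force: [-0.2, -0.5, 0.4]
finger_gap: 0.4
```

Call:
carry_out(
  commands=[
    [[0,0,0,40,0,0,0],[0,0,0,80,0,0,0],[0,0,0,115,0,0,0],[0,0,0,145,0,0,0],[0,0,0,168,0,0,0]],
  ],
)

```text
time: 2.6
tool_pos: [636.7, -44.4, 80.4]
tcp_rot: [180.0, 0.1, -17.2]
ft_force: [0.5, 0.3, 0.1]
finger_gap: 0.2
```

Call:
carry_out(
  commands=[
    [[0,-5,-7.5,0,0,0,0],[0,-10,-14,0,0,0,0],[0,-17,-21,0,0,0,0],[0,-24,-26,0,0,0,0],[0,-31,-31,0,0,0,0]],
  ],
)

```text
time: 3.22
tool_pos: [618.3, -4.9, 83.5]
tcp_rot: [180.0, -0.1, -17.3]
ft_force: [-0.3, -8.5, 5.6]
finger_gap: 0.2
```

Call:
carry_out(
  commands=[
    [[0,-8,-4,0,0,0,0],[0,-16,-7,0,0,0,0],[0,-21,-8.5,0,0,0,0],[0,-21,-8.5,0,0,0,0]],
  ],
)

```text
time: 3.72
tool_pos: [599.9, 9.8, 82.6]
tcp_rot: [-180.0, 0.0, -17.4]
ft_force: [0.5, 0.7, -0.9]
finger_gap: -0.1
```

Run:
```python
from h import *
a=snap('scene','s1.png');b=snap('top','t1.png')
A=cv2.resize(a[180:250,265:365],None,fx=6,fy=6,interpolation=cv2.INTER_CUBIC)
B=cv2.resize(b[170:250,240:340],None,fx=6,fy=6,interpolation=cv2.INTER_CUBIC)[:420]
cv2.imwrite('pics/c1.png',cv2.resize(np.hstack([A,B])[:,:,::-1],None,fx=.66,fy=.66))
```

```text
(no output)
```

View pics/c1.png

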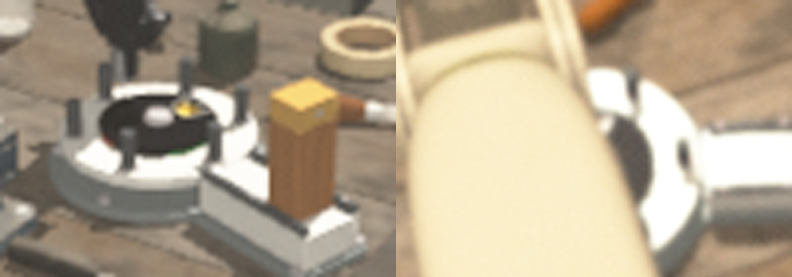

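The wheel is part way: yellow is still in the window at (185,108), and the posts have moved about 25°. I let it settle and sample the window colour as a number.

Call:
carry_out(
  commands=[
    [[0,0,0,0,0,0,0],[0,0,0,0,0,0,0],[0,0,0,0,0,0,0],[0,0,0,0,0,0,0]],
  ],
)

```text
time: 4.32
tool_pos: [600.4, 9.8, 82.2]
tcp_rot: [180.0, 0.0, -17.4]
ft_force: [-0.0, -0.0, 0.9]
finger_gap: -0.1
```

```bash
cat >> h.py <<'E'
FX=np.array([555.3,-62.0,np.radians(-17.4)])
def W(L):
    c,s=np.cos(FX[2]),np.sin(FX[2]); L=np.array(L,float); return np.c_[FX[0]+c*L[:,0]-s*L[:,1],FX[1]+s*L[:,0]+c*L[:,1],L[:,2]]
def postq(im):
    # darkness along posts' upper halves in scene view, against q mod 60
    g=cv2.GaussianBlur(cv2.cvtColor(im,cv2.COLOR_RGB2GRAY),(0,0),.8).astype(np.float32); sc=[]
    for q in range(-30,30,2):
        a=np.radians(q+np.arange(6)*60); p=np.concatenate([np.c_[85*np.cos(a),85*np.sin(a),np.full(6,z)] for z in(60,68,76)])
        uv=proj('scene',W(p)).astype(np.float32); sc.append(float(np.mean(cv2.remap(g,uv[:,:1],uv[:,1:],1))))
    return range(-30,30,2)[int(np.argmin(sc))], np.round(sc).astype(int)
def win(im,n='scene'):
    uv=proj(n,W([(r*np.cos(t),r*np.sin(t),46) for r in(38,43) for t in np.radians([-16,-8,0,8,16])])).round().astype(int)
    return [im[v,u].tolist() for u,v in uv]
E
python3 - <<'E'
from h import *
for f in('s0','s1'):
    im=cv2.imread(f'pics/{f}.png')[:,:,::-1].copy(); print(f,postq(im),win(im))
a=snap('scene','s2.png'); print(postq(a)); print(win(a)); print(r.sense()['ft_force'],r.sense()['tool_pos'])
E
```

```text
s0 (4, array([152, 157, 161, 164, 166, 168, 169, 168, 167, 164, 157, 149, 139,
       126, 111,  99,  91,  89,  92, 100, 109, 119, 125, 129, 132, 134,
       137, 141, 144, 148])) [[64, 59, 56], [61, 57, 55], [63, 58, 55], [168, 153, 112], [118, 106, 79], [65, 62, 57], [61, 58, 53], [140, 130, 104], [169, 153, 112], [251, 232, 123]]
s1 (-30, array([ 90,  93, 101, 113, 126, 134, 141, 144, 148, 150, 152, 153, 154,
       153, 152, 150, 147, 143, 139, 135, 132, 130, 129, 128, 126, 121,
       115, 107,  99,  91])) [[63, 60, 55], [63, 60, 56], [64, 61, 57], [172, 156, 114], [119, 107, 79], [64, 60, 57], [62, 59, 55], [144, 132, 106], [174, 157, 115], [252, 236, 126]]
(-6, array([159, 160, 162, 159, 155, 147, 138, 128, 115, 103,  95,  89,  88,
        95, 103, 115, 125, 132, 139, 141, 144, 146, 148, 149, 150, 150,
       152, 154, 155, 157]))
[[63, 60, 56], [65, 60, 57], [62, 58, 55], [169, 161, 150], [115, 109, 101], [62, 58, 56], [61, 58, 54], [139, 134, 124], [168, 160, 150], [248, 242, 233]]
[ 0.1970612  -0.46633015 -0.12284128] [600.39516612   9.77741965  82.22200089]
```

White is now in the window, so the first click is done. Next I push the same post on.

Call:
carry_out(
  commands=[
    [[0,-12,-2.5,0,0,0,0],[0,-24,-3,0,0,0,0],[0,-35,-2,0,0,0,0],[0,-44,0,0,0,0,0],[0,-52,3,0,0,0,0]],
  ],
)

```text
time: 5.0
tool_pos: [550.1, 21.7, 82.8]
tcp_rot: [180.0, -0.1, -17.4]
ft_force: [6.8, -6.1, -1.6]
finger_gap: -0.0
```

Call:
carry_out(
  commands=[
    [[0,-8,4,0,0,0,0],[0,-16,9,0,0,0,0],[0,-23,14,0,0,0,0],[0,-23,14,0,0,0,0]],
  ],
)

```text
time: 5.5
tool_pos: [525.0, 15.5, 83.7]
tcp_rot: [-179.9, -0.2, -17.4]
ft_force: [4.6, -0.3, 1.2]
finger_gap: -0.0
```

Run:
```python
from h import *
a=snap('scene','s3.png'); print(postq(a)); print(win(a)); print(r.sense()['ft_force'],r.sense()['tool_pos'])
```

```text
(24, array([105, 119, 133, 142, 149, 150, 152, 153, 153, 155, 155, 155, 156,
       156, 154, 152, 149, 145, 142, 138, 136, 133, 129, 124, 116, 105,
        96,  90,  90,  95]))
[[64, 61, 58], [66, 63, 59], [63, 60, 55], [169, 162, 151], [117, 112, 104], [63, 60, 56], [65, 60, 57], [141, 134, 126], [170, 162, 150], [248, 242, 232]]
[4.7024891  0.21607414 2.13168821] [524.9621977   15.69655706  83.61657637]
```

Call:
carry_out(
  commands=[
    [[0,-4,4,0,0,0,0],[0,-8,7,0,0,0,0],[0,-8,7,0,0,0,0],[0,-8,7,0,0,0,0],[0,-8,7,0,0,0,0]],
  ],
)

```text
time: 6.18
tool_pos: [513.8, 11.7, 82.0]
tcp_rot: [180.0, 0.0, -17.4]
ft_force: [-0.2, -0.4, -0.4]
finger_gap: 0.1
```

Run:
```python
from h import *
a=snap('scene','s4.png'); print(postq(a)); print(win(a)); print(r.sense()['ft_force'],r.sense()['tool_pos'])
```

```text
(-8, array([159, 160, 160, 157, 152, 143, 133, 121, 108,  96,  90,  87,  90,
       101, 111, 123, 132, 138, 144, 147, 149, 150, 150, 150, 151, 151,
       153, 155, 156, 158]))
[[63, 59, 56], [62, 58, 56], [63, 59, 57], [121, 144, 116], [87, 100, 82], [62, 58, 55], [61, 58, 53], [116, 125, 107], [123, 146, 116], [114, 200, 116]]
[-0.50409668 -0.36319925  0.56121745] [513.91340882  11.74265854  82.11319195]
```

Green is in the window. I lift clear and check the rest angle.

Call:
carry_out(
  commands=[
    [[0,0,0,-30,0,0,0],[0,0,0,-80,0,0,0],[0,0,0,-130,0,0,0],[0,0,0,-168,0,0,0],[0,0,0,-168,0,0,0]],
  ],
)

```text
time: 6.85
tool_pos: [516.2, 11.5, 254.6]
tcp_rot: [-179.9, -0.4, -17.4]
ft_force: [-0.5, -0.1, -0.9]
finger_gap: 0.0
```

Run:
```python
from h import *
a=snap('scene','s5.png'); print(postq(a)); print(win(a))
A=cv2.resize(a[185:245,270:360],None,fx=8,fy=8,interpolation=cv2.INTER_CUBIC)
for q in(-8,-4,0):
    t=np.radians(q+60*np.arange(6))
    for u in (proj('scene',W(np.c_[85*np.cos(t),85*np.sin(t),np.full(6,85)]))-[269.5,184.5])*8: cv2.circle(A,tuple(int(x) for x in u),3,{-8:(255,0,0),-4:(255,255,0),0:(0,255,255)}[q],-1)
cv2.imwrite('pics/c5.png',A[:,:,::-1])
```

```text
(-4, array([164, 167, 171, 172, 172, 169, 164, 155, 144, 132, 119, 106,  96,
        93,  93,  99, 110, 121, 132, 138, 144, 146, 147, 147, 148, 149,
       152, 155, 158, 161]))
[[64, 59, 56], [63, 58, 57], [63, 59, 55], [123, 146, 116], [87, 102, 83], [63, 59, 56], [64, 60, 57], [115, 125, 106], [124, 147, 117], [115, 203, 118]]
```

View pics/c5.png

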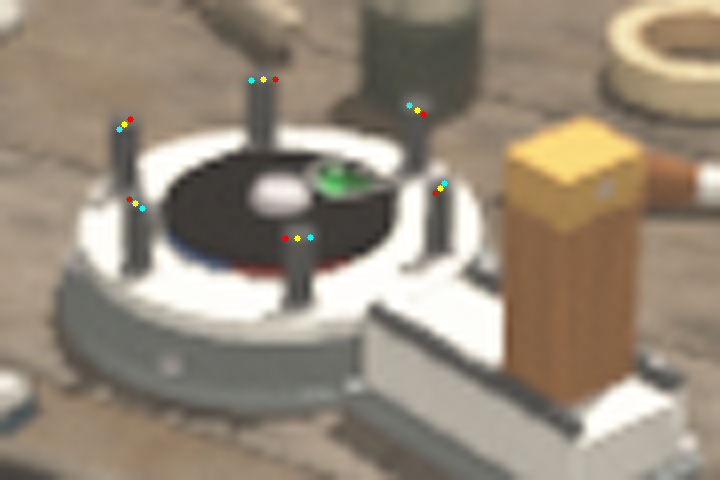

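The wheel rests at about -3° with green in the window, at (340,180) in this crop, and the keeper is still standing. Now I move behind the keeper.

Call:
carry_out(
  commands=[
    [[0,11,55,0,0,0,0],[0,22,110,0,0,0,0],[0,33,165,0,0,0,0],[0,44,220,0,0,0,0],[0,50,270,0,0,0,0]],
  ],
)

```text
time: 7.52
tool_pos: [480.0, -262.4, 248.1]
tcp_rot: [-179.9, 0.2, -17.4]
ft_force: [1.0, -0.2, 0.1]
finger_gap: 0.4
```

Call:
carry_out(
  commands=[
    [[0,11,40,0,0,0,0],[0,11,58,0,0,0,0],[0,11,58,40,0,0,0],[0,11,58,85,0,0,0],[0,11,58,85,0,0,0]],
  ],
)

```text
time: 8.15
tool_pos: [471.4, -316.6, 159.8]
tcp_rot: [-179.8, 0.6, -17.3]
ft_force: [0.4, -0.9, 0.8]
finger_gap: -0.0
```

Run:
```python
from h import *
a=snap('scene','s6.png'); print(postq(a)[0], win(a)[-2:]); s=r.sense(); print(s['tool_pos'],s['ft_force'])
c,sn=np.cos(FX[2]),np.sin(FX[2]); d=s['tool_pos'][:2]-FX[:2]; print('fix xy',c*d[0]+sn*d[1],-sn*d[0]+c*d[1])
cv2.imwrite('pics/c6.png',cv2.resize(a[150:260,270:390],None,fx=5,fy=5,interpolation=cv2.INTER_CUBIC)[:,:,::-1])
```

```text
-2 [[123, 146, 116], [116, 203, 119]]
[ 472.99902182 -317.83999353  163.13861431] [0.44071394 0.46681958 1.099684  ]
fix xy -2.0283181020759855 -268.74418919790304
```

View pics/c6.png

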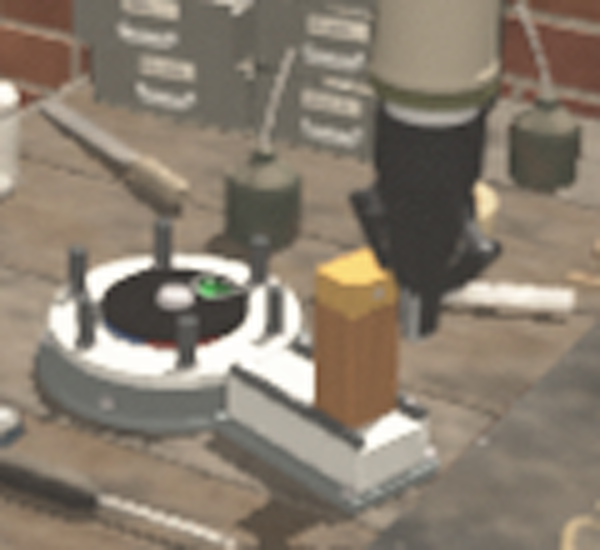

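Green is still home. The knuckles bulge towards the keeper's top, so I turn the tool 90° to put its narrow side to the push.

Call:
carry_out(
  commands=[
    [[0,0,0,0,0,0,-10],[0,0,0,0,0,0,-20],[0,0,0,0,0,0,-30],[0,0,0,0,0,0,-40],[0,0,0,0,0,0,-50]],
  ],
)

```text
time: 8.82
tool_pos: [475.6, -320.1, 168.4]
tcp_rot: [179.8, -0.1, 33.0]
ft_force: [0.2, 0.1, 0.7]
finger_gap: 0.3
```

Call:
carry_out(
  commands=[
    [[0,0,0,0,0,0,-10],[0,0,0,0,0,0,-20],[0,0,0,0,0,0,-30],[0,0,0,0,0,0,-40],[0,0,0,0,0,0,-40]],
  ],
)

```text
time: 9.45
tool_pos: [475.5, -320.1, 167.9]
tcp_rot: [179.8, 0.1, 72.6]
ft_force: [-0.1, 0.1, 0.7]
finger_gap: 0.2
```

Call:
carry_out(
  commands=[
    [[0,8,0,0,0,0,0],[0,16,0,0,0,0,0],[0,24,0,0,0,0,0],[0,30,0,0,0,0,0],[0,35,0,0,0,0,0]],
  ],
)

```text
time: 10.07
tool_pos: [484.9, -285.7, 165.2]
tcp_rot: [-180.0, -0.0, 72.6]
ft_force: [-0.4, 0.2, 0.3]
finger_gap: 0.1
```

Call:
carry_out(
  commands=[
    [[0,5,0,0,0,0,0],[0,10,0,0,0,0,0],[0,15,0,0,0,0,0]],
  ],
)

```text
time: 10.45
tool_pos: [489.3, -271.7, 165.3]
tcp_rot: [180.0, 0.0, 72.6]
ft_force: [-0.3, 0.3, 1.0]
finger_gap: -0.0
```

Run:
```python
from h import *
a=snap('scene','s7.png'); print(postq(a)[0], win(a)[-2:]); s=r.sense(); print(s['tool_pos'],s['tcp_rot'],s['ft_force'])
c,sn=np.cos(FX[2]),np.sin(FX[2]); d=s['tool_pos'][:2]-FX[:2]; print('fix xy',c*d[0]+sn*d[1],-sn*d[0]+c*d[1])
cv2.imwrite('pics/c7.png',cv2.resize(a[150:260,270:390],None,fx=5,fy=5,interpolation=cv2.INTER_CUBIC)[:,:,::-1])
```

```text
-2 [[123, 146, 117], [116, 203, 118]]
[ 489.51594287 -271.1071754   165.27463417] [-1.79998347e+02 -2.35313847e-02  7.26361990e+01] [ 0.05772138  0.3116408  -0.76665693]
fix xy -0.24222489159912897 -219.21061630882383
```

View pics/c7.png

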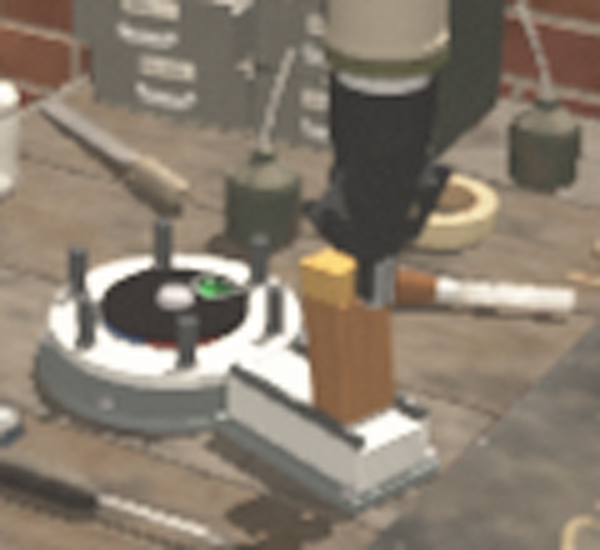

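The keeper is tipping towards the wheel, with its brass end at (328,275), and the foot has not slid. I push gently on past balance.

Call:
carry_out(
  commands=[
    [[0,4,0,0,0,0,0],[0,8,0,0,0,0,0],[0,12,0,0,0,0,0],[0,15,0,0,0,0,0],[0,15,0,0,0,0,0]],
  ],
)

```text
time: 11.12
tool_pos: [493.8, -257.4, 165.3]
tcp_rot: [-180.0, -0.0, 72.6]
ft_force: [0.1, -0.9, 0.3]
finger_gap: 0.2
```

Call:
carry_out(
  commands=[
    [[0,0,0,0,0,0,0],[0,0,0,0,0,0,0],[0,0,0,0,0,0,0],[0,0,0,0,0,0,0]],
  ],
)

```text
time: 11.62
tool_pos: [493.7, -257.7, 165.3]
tcp_rot: [-180.0, -0.0, 72.6]
ft_force: [-0.4, -0.0, -0.6]
finger_gap: -0.6
```

Run:
```python
from h import *
a=snap('scene','s8.png'); print(postq(a)[0], win(a)[-2:]); s=r.sense(); print(s['ft_force'])
A=cv2.resize(a[170:260,270:380],None,fx=7,fy=7,interpolation=cv2.INTER_CUBIC)
for P in [(25,-68,88),(-25,-68,88),(25,-68,48),(-25,-68,48),(25,-188,88),(-25,-188,88),(-25,-188,48)]:
    u=(proj('scene',W([P]))[0]-[269.5,169.5])*7; cv2.circle(A,tuple(int(x) for x in u),3,(0,255,255),-1)
cv2.imwrite('pics/c8.png',A[:,:,::-1])
```

```text
-2 [[138, 154, 119], [115, 202, 117]]
[-0.10266269 -0.09199741 -0.50412435]
```

View pics/c8.png

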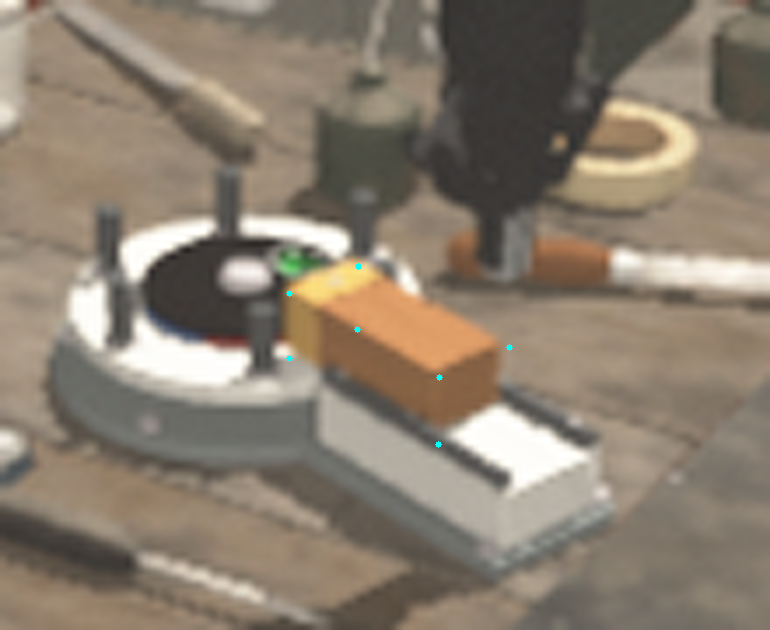

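The keeper has fallen flat into the channel between two posts, with its brass end at (320,300). Green is still in the window, at (295,262). Next I withdraw and measure how the nose is seated.

Call:
carry_out(
  commands=[
    [[0,-25,0,-30,0,0,0],[0,-60,0,-60,0,0,0],[0,-110,0,-80,0,0,0],[0,-160,0,-80,0,0,0],[0,-210,0,-80,0,0,0]],
  ],
)

```text
time: 12.3
tool_pos: [430.6, -459.6, 245.9]
tcp_rot: [179.9, 0.0, 72.6]
ft_force: [0.4, 0.3, 0.4]
finger_gap: 0.1
```

Run:
```python
from h import *
a=snap('scene','s9.png'); b=snap('top','t9.png'); print(postq(a)[0], win(a)[-2:]); s=r.sense(); print(s['ft_force'],s['tool_pos'])
A=cv2.resize(a[190:240,290:350],None,fx=8,fy=8,interpolation=cv2.INTER_CUBIC)
B=cv2.resize(b[180:240,280:360],None,fx=9,fy=9,interpolation=cv2.INTER_CUBIC)
cv2.imwrite('pics/c9.png',np.vstack([np.pad(A,((0,0),(0,240),(0,0)))[:,:720],B])[:,:,::-1][:940]); 
im=cv2.imread('pics/c9.png'); cv2.imwrite('pics/c9.png',cv2.resize(im,None,fx=600/im.shape[0],fy=600/im.shape[0])); print(600/im.shape[0])
```

```text
-2 [[136, 151, 117], [114, 200, 116]]
[ 0.29070827  0.23915301 -0.8072851 ] [ 428.60476566 -462.2554661   244.91148565]
0.6382978723404256
```

View pics/c9.png

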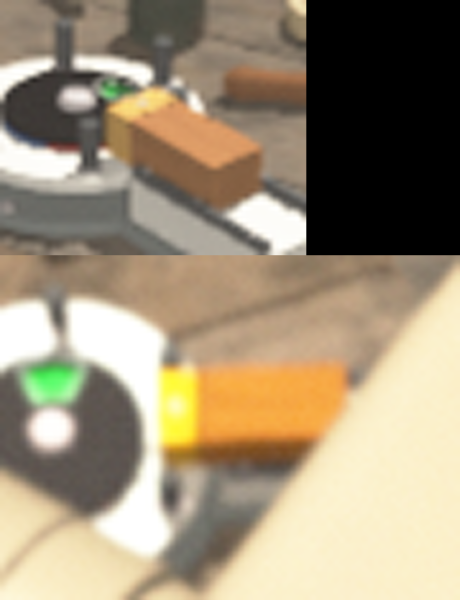

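Run:
```python
from h import *
S=np.array([(107,103),(162,88),(217,165),(261,150)])/5.106+[289.5,189.5]
T=(np.array([(162,368),(163,447),(347,364)])-[0,255.3])/5.745+[279.5,179.5]
c,s=np.cos(FX[2]),np.sin(FX[2])
for n,p in(('scene',S),('top',T)):
    d=unproj(n,p,88)[:,:2]-FX[:2]; print(n,np.c_[c*d[:,0]+s*d[:,1],-s*d[:,0]+c*d[:,1]].round(1))
```

```text
scene [[ -16.7  -55.8]
 [  30.8  -64.2]
 [ -17.8 -178.3]
 [  21.4 -182.8]]
top [[  28.5  -69.2]
 [ -25.9  -67.6]
 [  24.2 -184.4]]
```

Both views put the nose 60–69 mm from the axis, against a seat at 68 mm and a tolerance of 16 mm. The keeper is flat, the wheel is home, and the arm is clear, so I hand in.

```bash
python3 -c "
from bench import r
print(r.sense()['ft_force']); print(r.hand_in())"
```

```text
[ 0.29070827  0.23915301 -0.8072851 ]
the job is handed in; nothing more can be done
None
```

The fixture is indexed to green and locked by the keeper, and I handed the job in at about 12.4 s of the 64 s allowed. The hand-in reports no verdict.

- **Wheel:** It started with yellow in the window. I pushed one post anticlockwise through two clicks. Green now fills the window, and the wheel settled by itself at about -2° by image, within the 8° allowed.
- **Keeper:** I tipped it with the closed fingers near its top, and it fell flat into the channel between two posts.
- **Last checks:** The two cameras disagreed by a few millimetres on the nose. The top view gave about 68 mm from the axis and the scene view about 60 mm, against a seat at 68 mm and 16 mm allowed. The arm was clear with about zero contact force. I saw no bystander disturbed, but I did not measure them.

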